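# Square a bearing block into the inspection fixture

### The arm

A 6-joint arm with a two-finger parallel gripper is mounted at the origin on the work surface. World frame = base frame: x ahead of the robot, y to its left, z up, the work surface at z = 0. Lengths are in m, angles in degrees, forces in N, time in s.
With the tool pointing down it reaches from about 0.35 to 0.975 m from the base axis. Payload 4.9 kg.
Tool frame: the origin (TCP) lies at the very end of the fingers, on their centre line; the grasp point (between the pads) lies 19 mm behind it; z points along the fingers, y is the line along which they close (so a half turn about z gives the same grasp; the last joint's range is limited). The gripper opens to 85 mm and grips with 20 to 120 N. Pads are 22 mm wide; open, the fingers measure 114 mm over their backs; the gripper's body (76 mm by 85 mm) begins 54 mm behind the grasp point. The pads swing forward as they close: fully open they stand 13 mm farther back than shut.
Start: joints at [59.645, 3.019, 92.412, -0, 84.569, -6.818], TCP at [0.25, 0.573, 0.231] pointing down, gripper open.
Joint ranges: [-172.51, 172.51], [-57.92, 126.97], [3.15, 148.05], [-58.71, 238.71], [5.1, 150.11], [-179.66, 179.66]. Speed limits (degrees/s): [147.25, 147.25, 180, 180, 180, 180].

### API

Orientations are given as [roll, pitch, yaw] about the fixed x, y, z axes, in that order (R = Rz(yaw) Ry(pitch) Rx(roll)).
In Python, from bench import bot gives the robot as it stands.
- The arm moves only by the shell command python3 -m pendant 'ROWS' [FORCE]. ROWS is JSON, a list of rows, each an object with "rot": the turn, a rotation vector about the tool's x, y, z each as a share of 180 degrees, from -1 to 1, a list of three; "dp": the shift along the tool's x, y, z each as a share of 250 mm, from -1 to 1, a list of three; "claw": the opening, from -1 (shut) to 1 (fully open). A call has 1 to 8 rows; each row is the pose to reach, as a shift and turn from the pose commanded when the call began, along the tool's axes at that moment, turning the shorter way round; what a row does not reach only later rows make up. A row lasts 1/10 s, in which the tool goes at most 50 mm and 8.59 degrees, less where a joint would pass 70% of its speed; a pose out of reach is approached as far as the arm can. A call with a number of a shift or a turn outside -1 to 1 is refused whole. A call with a gripper value outside its range is refused whole. The fingers move at their own pace and stop on an object; FORCE is the grip in N (left out, the last holds). Time passes only in rows, so rows that repeat a pose let the fingers close. It gives the time, the measured TCP pose, the force, the opening and the grip force at its end, in the units of the state.
- bot.get_obs(): the state, without advancing time (a new reading comes with each control period).
- bot.snapshot(name): name is "scene" or "side" or "wrist"; returns a dict with "image" (420x560x3 uint8, red, green, blue), "mtx" (3x3 intrinsics, pixels), "D" ([k1, k2, p1, p2, k3] as OpenCV has them; the pictures are not rectified), "eye" and "orientation" of the camera in the world. Camera axes: x right, y down, z forward; pixel columns grow to the right and rows downward; lengths in m; the calibration is good to about 2 mm. A picture is of the moment at which its call begins. There is no depth.
- bot.finish_job(): hands the job in; it is judged then, once.
The state is a dict: "clock": time; "qpos": joint angles; "qvel": joint speeds; "effort": joint torques, N m; "tcp_pos": TCP position; "tool_rot": TCP orientation; "wrist_force": force on the tool from outside, world axes, zero at the start; "moment": the same for the moment, N m; "width": finger opening in m; "gripper_force": force on a finger pad.
Only numpy, scipy, OpenCV 4.12 (cv2) and the standard library are available. Lean on these libraries where they do the work, as an engineer would, in place of code of your own. Each camera call takes 0.05 s, during which the arm holds its last target. There are 200 camera calls.

### The job

Set the aluminium bearing block flat on the blue fixture plate and push it square and flush into the corner of the two steel fences, its long side against the longer fence and one end against the shorter one. Then swing the keeper arm by its red knob all the way over the block, and then press the green button fully down to record the part. The block is finish-machined, so grip, set down and push it gently (keep grip and push under about 25 N), and leave the coupling, the shaft and the cup where they are.

Things in the scene. Friction and masses are not known exactly. Their poses are not given: they have to be found in the camera images.
- block: Loose machined aluminium bearing block, a plain rectangular block 50 (its x) x 110 (its y) x 36 mm high (z), about 0.5 kg, with a brass-ringed black bore marking on top. Origin: centre of the underside. Either end may go to the end fence.
- fixture: Fixed blue plate 270 (its x) x 300 (its y) x 12 mm on the bench; origin at the centre of its underside, z up. The flush block has its origin at x = 75, y = 30, z = 12 mm here, its y axis along the plate's y. The keeper arm's post stands at x = 25, y = 125 mm, outside the short fence; the button is at x = -90, y = -105 mm.
- keeper (a joint): Angle of the keeper arm about the vertical pivot (rad, anticlockwise from above). At 0 it points along the plate's -x, out of the way; at 2.094 (its stop) it lies over the flush block's middle. It stays where left. Arm: 16 mm wide, underside 52 mm and top 62 mm above the fixture's underside, so it passes 4 mm over the block.
- keeper_knob (a point): Centre of the upright red round knob, 20 mm diameter and 28 mm tall, standing on the arm's top 90 mm from the pivot; this point is 14 mm above the arm's top and 14 mm below the knob's top.
- keeper_pivot (a point): Point on the keeper's vertical pivot axis, at the height of the arm's top.
- record (a joint): Travel of the green push button (m): 0 up, 0.006 fully down; it springs back (about 5 N).
- record_top (a point): Centre of the top of the green button cap, 28 mm diameter, on a black housing on the plate's near right corner; press straight down.
- coupling: Loose steel flange coupling, 80 mm diameter flange, 50 mm high, standing on its flange; origin at centre of the underside. Bystander: leave alone.
- shaft: Loose steel universal-joint shaft about 255 mm long (along its y), 36 mm high, lying to the left of the fixture's far end; origin at centre of the underside. Bystander: leave alone.
- cup: Loose orange plastic cup, 70 mm diameter, 60 mm high; origin at centre of the underside. Bystander: leave alone.
- fence_corner (a point): Where the inner faces of the two steel fences meet, on the plate's top; axes as the plate's (x = 100, y = 85, z = 12 mm there). The long fence faces -x and runs 145 mm towards -y from here; the short fence faces -y and runs 120 mm towards -x. Both are 18 mm thick and 25 mm high.
Mind the look-alikes: they are no part of the job. Of the things shaped like the block, the aluminium one is meant.

How it is judged (in metres and radians):
On the way, in this order (a step that is already met when the one before it is completed fails the run):
1. the block is square and flush in the fence corner (x of block in the frame of fixture between 0.0725 and 0.0775 m and y of block in the frame of fixture between 0.0275 and 0.0325 m and z of block in the frame of fixture between 0.009 and 0.015 m and angle between the y axis of block and the y axis of fixture, either way round below 0.025 rad and angle between block's own z axis and vertical below 0.03 rad), for 0.2 s.
2. the keeper arm is swung fully over the flush block (all of step 1 and value of joint keeper above 1.9 rad), for 0.2 s.
3. the green button is pressed down with the block flush under the keeper (all of step 2 and value of joint record above 0.0045 m), for 0.05 s.
At the end, for the whole second after the job is handed in: The block lies flat and still, flush with both fences within 2.5 mm and square within 0.025 rad, long side to the long fence; the keeper is over it (above 1.9 rad); the button was then pressed past 4.5 mm and is up again (all of step 2 and value of joint record below 0.002 m and linear speed of block below 0.01 m/s); the robot touches nothing.
It fails at once if the block is gripped or pushed hard (more than 50 N in all between fingers and block) (contact force between the fingers and block above 50 N).
It fails at once if the block is slammed or jammed against the fixture (more than 60 N in all, its weight included) (contact force between block and fixture above 60 N).
It fails at once if the coupling is pushed more than 20 mm or knocked over (distance of coupling from where it was at the start of the episode above 0.02 m or angle between coupling's own z axis and vertical above 0.4 rad).
It fails at once if the shaft is pushed more than 20 mm or knocked over (distance of shaft from where it was at the start of the episode above 0.02 m or angle between shaft's own z axis and vertical above 0.4 rad).
It fails at once if the cup is pushed more than 20 mm or knocked over (distance of cup from where it was at the start of the episode above 0.02 m or angle between cup's own z axis and vertical above 0.4 rad).
It also fails if it takes over 72 s, if anything falls off the work surface, if the arm or the gripper's body presses on something with over 40 N, if the wrist force passes 120 N, or if a joint passes its speed limit or range.

## Working session

There is one attempt and no reset: what is moved stays moved. The work goes in short steps, Python scripts to look and compute and a shell command to move; the robot and the scene stay as the last step left them, time stands still between calls to the robot, and variables do not carry over. Pictures are saved under pics/ and viewed, at most 10 in all, crops included, and the job is handed in when it is done.

```bash
ls; mkdir -p pics
python3 - <<'E'
from bench import bot
import cv2,pickle,numpy as np
for n in ["scene","side"]:
    s=bot.snapshot(n); pickle.dump(s,open(f"pics/{n}0.pkl","wb")); cv2.imwrite(f"pics/{n}0.png",s["image"][:,:,::-1])
    print(n,np.round(s["mtx"],1).tolist(),s["D"],s["eye"],s["orientation"])
print(bot.get_obs())
E
```

```text
pics
scene [[523.5, 0.0, 278.8], [0.0, 523.5, 203.9], [0.0, 0.0, 1.0]] [-0.05716365  0.          0.          0.          0.        ] [1.45862641 0.55298442 0.93627146] [-128.82775998   -1.29311762  119.66231117]
side [[391.5, 0.0, 274.1], [0.0, 391.5, 203.6], [0.0, 0.0, 1.0]] [-0.03623171  0.          0.          0.          0.        ] [ 0.2756153  -0.65473402  0.996906  ] [-140.06965626    0.3080704   -21.26379756]
{'clock': 0.1, 'qpos': array([ 5.96436396e+01,  3.05434280e+00,  9.24851569e+01,  1.69633063e-03,
        8.45687224e+01, -6.81896878e+00]), 'qvel': array([ 0.01165749, -0.11908831, -0.13843939,  0.01953725,  0.06535846,
       -0.02913636]), 'effort': array([ 1.10633711e-03, -3.94904208e+01, -3.71363103e+01, -6.52835524e-05,
        3.93179100e-03,  1.23104599e-05]), 'tcp_pos': array([0.24930216, 0.5725052 , 0.23016687]), 'tool_rot': array([-1.79892744e+02, -1.45259603e-02,  1.56462433e+02]), 'wrist_force': array([-0.40049323, -0.33853368, -0.57345581]), 'moment': array([-2.56255276e-02, -1.65509410e-05,  1.56853519e-02]), 'gripper_force': 0.0, 'width': 0.0854405680483228}
```

View pics/scene0.png

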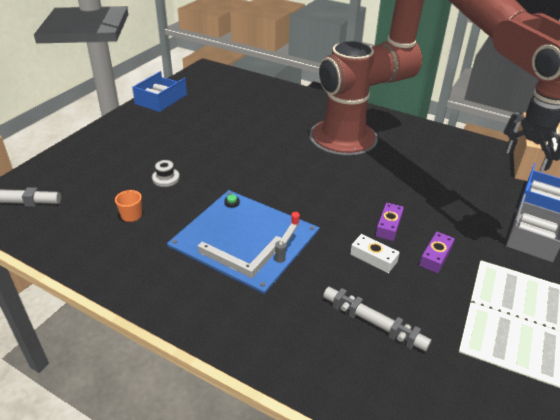

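View pics/side0.png

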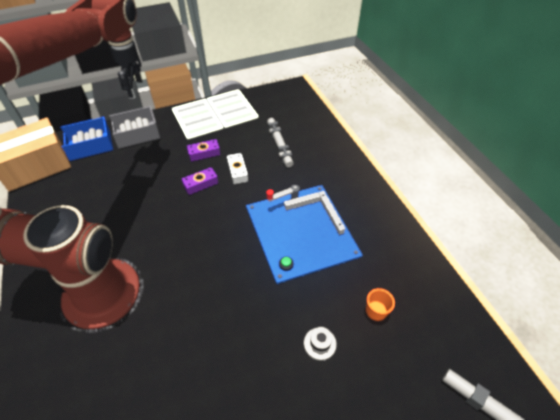

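The candidates shaped like the block are purple at scene px (390,220), purple at (437,252) and silver-white at (375,252), which is (237,168) in the side view. The silver one fits "aluminium", so I'll confirm it in a crop and measure it.

```bash
cat > h.py <<'E'
import cv2,pickle,numpy as np
from scipy.spatial.transform import Rotation as R
def ray(s,px):
    p=cv2.undistortPoints(np.array(px,float).reshape(-1,1,2),np.array(s["mtx"]),np.array(s["D"])).reshape(-1,2)
    d=np.c_[p,np.ones(len(p))]@R.from_euler("xyz",s["orientation"],degrees=True).as_matrix().T
    return np.array(s["eye"]),d
def plane(s,px,z):
    e,d=ray(s,px); return e+d*((z-e[2])/d[:,2])[:,None]
def tri(views):  # [(snap,px)...]
    A=np.zeros((3,3));b=np.zeros(3)
    for s,px in views:
        e,d=ray(s,[px]);d=d[0]/np.linalg.norm(d[0]);P=np.eye(3)-np.outer(d,d);A+=P;b+=P@e
    return np.linalg.solve(A,b)
def hsv(s): return cv2.cvtColor(s["image"],cv2.COLOR_RGB2HSV)
def blobs(m,amin=15):
    n,l,st,c=cv2.connectedComponentsWithStats(m.astype(np.uint8)*255)
    return [(st[i][4],c[i],l==i) for i in range(1,n) if st[i][4]>=amin]
def quad(m):
    c=max(cv2.findContours(m.astype(np.uint8),0,1)[0],key=cv2.contourArea)
    return cv2.approxPolyN(c,4,ensure_convex=True).reshape(-1,2)
E
python3 - <<'E'
from h import *
S={n:pickle.load(open(f"pics/{n}0.pkl","rb")) for n in["scene","side"]}
box={"scene":(165,185,325,290),"side":(235,175,370,290)}
crops=[]
for n,s in S.items():
    H=hsv(s);h,sa,v=cv2.split(H);x0,y0,x1,y1=box[n]
    w=np.zeros(h.shape,bool);w[y0:y1,x0:x1]=1
    blue=(h>100)&(h<125)&(sa>120)&(v>60)&w
    q=quad(blue);print(n,"plate",q.tolist());print(np.round(plane(s,q,.012),4).tolist())
    for nm,m in[("red",((h<6)|(h>174))&(sa>150)&(v>80)&w),("green",(h>50)&(h<85)&(sa>120)&(v>60)&w)]:
        print(nm,[(int(a),np.round(c,1).tolist()) for a,c,_ in blobs(m,5)])
    bx={"scene":(345,230,405,275),"side":(222,148,252,188)}[n]
    crops.append(cv2.resize(s["image"][bx[1]-15:bx[3]+15,bx[0]-15:bx[2]+15],(400,400),interpolation=cv2.INTER_CUBIC))
cv2.imwrite("pics/crop0.png",np.hstack(crops)[:,:,::-1])
E
```

```text
scene plate [[320, 227], [264, 294], [164, 244], [228, 189]]
[[0.4787, 0.146, 0.012], [0.758, 0.1385, 0.012], [0.7452, -0.1676, 0.012], [0.4669, -0.1579, 0.012]]
red [(77, [294.9, 217.1])]
green [(56, [231.5, 198.0])]
side plate [[364, 256], [276, 285], [243, 203], [325, 188]]
[[0.7435, -0.1698, 0.012], [0.4669, -0.1631, 0.012], [0.4755, 0.1556, 0.012], [0.7554, 0.1166, 0.012]]
red [(57, [269.3, 193.1])]
green [(84, [285.8, 261.2])]
```

View pics/crop0.png

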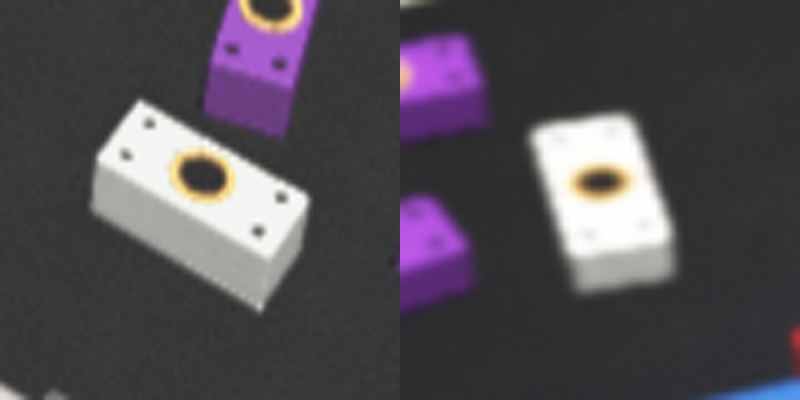

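The crop confirms it: the bare metal block with the brass-ringed bore is the middle one, with its bore at scene px (375.5,247.8) and side px (237,164.7). Next I compute coarse positions and a viewing pose.

```bash
cat >> h.py <<'E'
def move(bot,p,yaw,o=None):
    """shift/turn in row units from the measured pose to tool-down pose"""
    o=o or bot.get_obs();R0=R.from_euler("xyz",o["tool_rot"],degrees=True)
    R1=R.from_euler("xyz",[180,0,yaw],degrees=True)
    return np.round(R0.inv().apply(np.array(p)-o["tcp_pos"])/.25,4).tolist(),np.round((R0.inv()*R1).as_rotvec()/np.pi,4).tolist()
E
python3 - <<'E'
from h import *
from bench import bot
S={n:pickle.load(open(f"pics/{n}0.pkl","rb")) for n in["scene","side"]}
a,b=S["scene"],S["side"]
print("bore",tri([(a,(375.5,247.8)),(b,(237,164.7))]),plane(a,[(375.5,247.8)],.036),plane(b,[(237,164.7)],.036))
print("knob",tri([(a,(294.9,217.1)),(b,(269.3,193.1))]))
print("btn",tri([(a,(231.5,198)),(b,(285.8,261.2))]))
c=np.array([(140,100),(308,197),(265,255),(97,158)])/[400/90,400/75]+[330,215]-.5
p=plane(a,c,.036);print(p.round(4).tolist(),p.mean(0), np.degrees(np.arctan2(*(p[1]-p[0])[[1,0]])))
s=bot.snapshot("wrist");cam=R.from_euler("xyz",s["orientation"],degrees=True);o=bot.get_obs()
T=R.from_euler("xyz",o["tool_rot"],degrees=True)
print("cam in tool",T.inv().apply(s["eye"]-o["tcp_pos"]),(T.inv()*cam).as_euler("xyz",degrees=True),s["mtx"][0][0])
for y in(0,-90,90,180):print(y,move(bot,[.66,.25,.25],y))
E
```

```text
bore [0.50531015 0.3105424  0.03674623] [[0.50301049 0.31100832 0.036     ]] [[0.50615572 0.30980256 0.036     ]]
knob [0.55077276 0.10575465 0.08176623]
btn [ 0.51693655 -0.11193808  0.03098068]
[[0.4712, 0.2584, 0.036], [0.4853, 0.3662, 0.036], [0.5339, 0.3587, 0.036], [0.522, 0.2533, 0.036]] [0.50309941 0.30915771 0.036     ] 82.56839347272552
cam in tool [ 0.07988672 -0.00061694 -0.1425311 ] [-1.81851513e+01 -2.80442943e-02  8.99856441e+01] 373.3725714596212
0 ([-2.0213, -0.527, -0.0782], [-0.0002, 0.0007, 0.8692])
-90 ([-2.0213, -0.527, -0.0782], [-0.0003, -0.0005, -0.6308])
90 ([-2.0213, -0.527, -0.0782], [-0.0005, 0.0002, 0.3692])
180 ([-2.0213, -0.527, -0.0782], [-0.0005, -0.0002, -0.1308])
```

Run:
```python
from h import *
from bench import bot
d,r=move(bot,[.505,.36,.30],82.6);print(d,r)
```

```text
[-1.2771, -0.3716, -0.2783] [-0.0005, 0.0003, 0.4103]
```

```bash
python3 -m pendant '[{"dp":[-0.9,-0.27,-0.28],"rot":[0,0,0.41],"claw":1},{"dp":[-0.9,-0.27,-0.28],"rot":[0,0,0.41],"claw":1},{"dp":[-0.9,-0.27,-0.28],"rot":[0,0,0.41],"claw":1},{"dp":[-0.9,-0.27,-0.28],"rot":[0,0,0.41],"claw":1},{"dp":[-0.9,-0.27,-0.28],"rot":[0,0,0.41],"claw":1},{"dp":[-0.9,-0.27,-0.28],"rot":[0,0,0.41],"claw":1},{"dp":[-0.9,-0.27,-0.28],"rot":[0,0,0.41],"claw":1},{"dp":[-0.9,-0.27,-0.28],"rot":[0,0,0.41],"claw":1}]'
python3 - <<'E'
from h import *
from bench import bot
print(move(bot,[.505,.36,.30],82.6), move(bot,[.61,.065,.32],82.6))
E
```

```text
clock: 0.95
tcp_pos: [0.4293, 0.4206, 0.301]
tool_rot: [-180.0, 0.0, 87.3]
wrist_force: [0.4, -0.2, -0.2]
width: 0.0857
gripper_force: 0.0
([-0.228, 0.3139, 0.0038], [-0.0001, 0.0001, 0.026]) ([-1.3867, 0.7894, -0.0761], [-0.0001, 0.0001, 0.026])
```

```bash
python3 -m pendant '[{"dp":[-0.23,0.31,0],"rot":[0,0,0.026],"claw":1},{"dp":[-0.23,0.31,0],"rot":[0,0,0.026],"claw":1},{"dp":[-0.23,0.31,0],"rot":[0,0,0.026],"claw":1},{"dp":[-0.23,0.31,0],"rot":[0,0,0.026],"claw":1},{"dp":[-0.23,0.31,0],"rot":[0,0,0.026],"claw":1}]'
python3 - <<'E'
from h import *
from bench import bot
s=bot.snapshot("wrist");pickle.dump(s,open("pics/w1.pkl","wb"));cv2.imwrite("pics/w1.png",s["image"][:,:,::-1])
print(move(bot,[.61,.065,.32],82.6))
E
```

```text
clock: 1.45
tcp_pos: [0.5034, 0.3611, 0.301]
tool_rot: [-180.0, 0.0, 83.1]
wrist_force: [-0.3, 0.4, 0.7]
width: 0.0854
gripper_force: 0.0
([-1.1256, 0.5665, -0.0758], [-0.0002, -0.0, 0.0028])
```

View pics/w1.png

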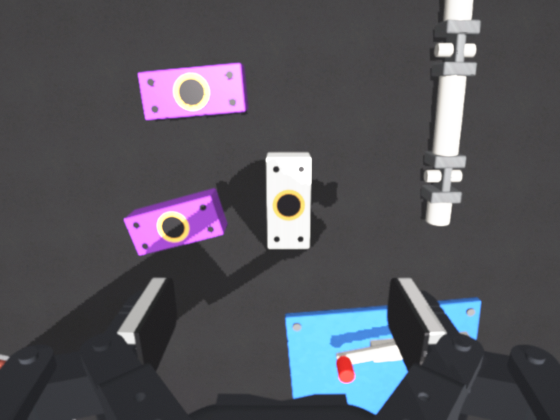

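The wrist view shows the block's top face spanning about (268–311, 158–248) with the bore at (289,205). The nearest purple corner is at (225,222), roughly 45 mm from the block face. The shaft is on the right and the plate at the bottom. Next is the plate view.

```bash
python3 -m pendant '[{"dp":[-1,0.5,-0.07],"rot":[0,0,0],"claw":0.65},{"dp":[-1,0.5,-0.07],"rot":[0,0,0],"claw":0.65},{"dp":[-1,0.5,-0.07],"rot":[0,0,0],"claw":0.65},{"dp":[-1,0.5,-0.07],"rot":[0,0,0],"claw":0.65},{"dp":[-1,0.5,-0.07],"rot":[0,0,0],"claw":0.65},{"dp":[-1,0.5,-0.07],"rot":[0,0,0],"claw":0.65},{"dp":[-1,0.5,-0.07],"rot":[0,0,0],"claw":0.65},{"dp":[-1,0.5,-0.07],"rot":[0,0,0],"claw":0.65}]'
python3 - <<'E'
from h import *
from bench import bot
s=bot.snapshot("wrist");pickle.dump(s,open("pics/w2.pkl","wb"));cv2.imwrite("pics/w2.png",s["image"][:,:,::-1])
E
```

```text
clock: 2.3
tcp_pos: [0.5975, 0.0981, 0.3188]
tool_rot: [-180.0, -0.0, 83.0]
wrist_force: [-0.3, -0.2, 0.8]
width: 0.0707
gripper_force: 0.0
```

View pics/w2.png

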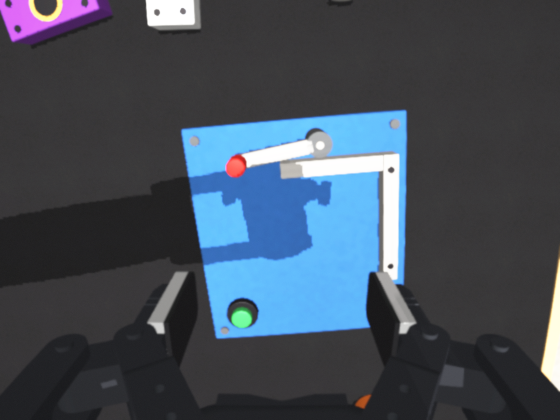

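The plate is whole in view: corners at (183,129), (406,111) and (217,338). The fence corner is near (385,170), the knob at (236,166), the pivot at (320,143), and the button at (241,316). The keeper is already turned slightly. Next I fit the edges.

```bash
cat > fit.py <<'E'
from h import *
def edge(s,m,box,side,z):
    """line fit (world, plane z) of the mask's outermost pixels in box; side L/R/T/B"""
    x0,y0,x1,y1=box;sub=m[y0:y1,x0:x1];pts=[]
    if side in"LR":
        for i,r in enumerate(sub):
            k=np.flatnonzero(r)
            if len(k):pts.append((x0+(k[0]-.5 if side=="L" else k[-1]+.5),y0+i))
    else:
        for i,r in enumerate(sub.T):
            k=np.flatnonzero(r)
            if len(k):pts.append((x0+i,y0+(k[0]-.5 if side=="T" else k[-1]+.5)))
    w=plane(s,pts,z)[:,:2].astype(np.float32)
    vx,vy,px,py=cv2.fitLine(w,cv2.DIST_HUBER,0,.001,.001).ravel()
    return np.array([px,py],float),np.array([vx,vy],float)
def meet(a,b):
    t=np.linalg.solve(np.c_[a[1],-b[1]],b[0]-a[0]);return a[0]+a[1]*t[0]
def ang(l):return np.degrees(np.arctan2(l[1][1],l[1][0]))%180
E
python3 - <<'E'
from fit import *
s=pickle.load(open("pics/w2.pkl","rb"));h,sa,v=cv2.split(hsv(s))
m=(h>95)&(h<128)&(sa>110)&(v>35)
L=edge(s,m,(170,140,260,170),"L",.012);L2=edge(s,m,(190,215,260,330),"L",.012)
T=edge(s,m,(195,100,395,135),"T",.012);B=edge(s,m,(230,300,380,350),"B",.012);Rr=edge(s,m,(380,120,420,265),"R",.012)
print("angles L L2 R T B",[round(ang(x),2) for x in(L,L2,Rr,T,B)])
c=[meet(L2,T),meet(T,Rr),meet(Rr,B),meet(B,L2)];c=np.array(c);print(c.round(4).tolist(),c.mean(0))
print("sizes",np.linalg.norm(c-np.roll(c,-1,0),axis=1))
yaw=np.mean([ang(L2)-90,ang(Rr)-90,(ang(T)+90)%180-90,(ang(B)+90)%180-90]);print("yaw",yaw)
r=((h<6)|(h>174))&(sa>150)&(v>80)
for a,cc,mm in blobs(r,30):
    print("red",a,cc)
g=(h>50)&(h<85)&(sa>120)&(v>60)
for a,cc,mm in blobs(g,60):print("green",a,cc,plane(s,[cc],.031))
Rf=R.from_euler("z",yaw,degrees=True).as_matrix()[:2,:2]
for n,p,z in[("pivot",(320,145),.062),("knobtop",(236,166),.09)]:
    w=plane(s,[p],z)[0,:2];print(n,w,(Rf.T@(w-c.mean(0))))
# block
s=pickle.load(open("pics/w1.pkl","rb"));h,sa,v=cv2.split(hsv(s))
m=(sa<60)&(v>120)
mm=[b for b in blobs(m,500) if 255<b[1][0]<320 and 150<b[1][1]<260][0][2]
L=edge(s,mm,(255,175,290,240),"L",.036);Rr=edge(s,mm,(290,175,330,240),"R",.036);B=edge(s,mm,(275,225,305,262),"B",.036)
T=edge(s,mm,(275,140,305,200),"T",.0)
print("block ang",ang(L),ang(Rr),ang(B),ang(T),meet(L,B),meet(Rr,B),"width",np.linalg.norm(meet(L,B)-meet(Rr,B)))
u=(L[1]+Rr[1])/2;u*=np.sign(u[1])/np.linalg.norm(u);print("centre",(meet(L,B)+meet(Rr,B))/2+u*.055,"bore",plane(s,[(289,205)],.036))
E
```

```text
angles L L2 R T B [np.float64(87.66), np.float64(87.97), np.float64(88.07), np.float64(178.03), np.float64(178.04)]
[[0.4801, 0.1451], [0.7512, 0.1357], [0.741, -0.1663], [0.4694, -0.157]] [ 0.61041851 -0.01063006]
sizes [0.27127736 0.30223005 0.27178058 0.30227656]
yaw -1.9707047169600962
red 285 [236.03157895 166.10175439]
green 341 [241.27565982 317.41642229] [[ 0.51713371 -0.11152414  0.031     ]]
pivot [0.64078139 0.11231274] [0.02611711 0.12391422]
knobtop [0.55211341 0.10593348] [-0.06227906  0.11448958]
block ang 83.5466485704534 84.04392717515252 173.08688604907033 173.11976157971688 [0.47333942 0.25870109] [0.524649   0.25248003] width 0.05168533778244779
centre [0.50493867 0.31026838] bore [[0.50572252 0.30966094 0.036     ]]
```

Run:
```python
from h import *
from bench import bot
print(move(bot,[.505,.3101,.25],83.4))
```

```text
([0.7952, -0.468, 0.2757], [-0.0001, -0.0002, -0.0016])
```

```bash
python3 -m pendant '[{"dp":[0.795,-0.468,0.276],"rot":[0,0,-0.0016],"claw":0.65},{"dp":[0.795,-0.468,0.276],"rot":[0,0,-0.0016],"claw":0.65},{"dp":[0.795,-0.468,0.276],"rot":[0,0,-0.0016],"claw":0.65},{"dp":[0.795,-0.468,0.276],"rot":[0,0,-0.0016],"claw":0.65},{"dp":[0.795,-0.468,0.276],"rot":[0,0,-0.0016],"claw":0.65},{"dp":[0.795,-0.468,0.276],"rot":[0,0,-0.0016],"claw":0.65},{"dp":[0.795,-0.468,0.276],"rot":[0,0,-0.0016],"claw":0.65},{"dp":[0.795,-0.468,0.276],"rot":[0,0,-0.0016],"claw":0.65}]'
python3 - <<'E'
from h import *
from bench import bot
print(move(bot,[.505,.3101,.005],83.4))
E
```

```text
clock: 3.15
tcp_pos: [0.5058, 0.3091, 0.2505]
tool_rot: [179.9, -0.0, 83.4]
wrist_force: [0.3, -0.8, -0.8]
width: 0.0705
gripper_force: 0.0
([0.0033, -0.0045, 0.9819], [0.0003, -0.0001, -0.0002])
```

```bash
python3 -m pendant '[{"dp":[0.003,-0.003,0.3],"rot":[0,0,0],"claw":0.65},{"dp":[0.003,-0.003,0.5],"rot":[0,0,0],"claw":0.65},{"dp":[0.003,-0.003,0.7],"rot":[0,0,0],"claw":0.65},{"dp":[0.003,-0.003,0.82],"rot":[0,0,0],"claw":0.65},{"dp":[0.003,-0.003,0.9],"rot":[0,0,0],"claw":0.65},{"dp":[0.003,-0.003,0.95],"rot":[0,0,0],"claw":0.65},{"dp":[0.003,-0.003,0.975],"rot":[0,0,0],"claw":0.65},{"dp":[0.003,-0.003,0.975],"rot":[0,0,0],"claw":0.65}]'
python3 -m pendant '[{"dp":[0,0,0],"rot":[0,0,0],"claw":0.4},{"dp":[0,0,0],"rot":[0,0,0],"claw":0.2},{"dp":[0,0,0],"rot":[0,0,0],"claw":0.1},{"dp":[0,0,0],"rot":[0,0,0],"claw":0},{"dp":[0,0,0],"rot":[0,0,0],"claw":0},{"dp":[0,0,0],"rot":[0,0,0],"claw":0},{"dp":[0,0,0],"rot":[0,0,0],"claw":0}]' 20
```

```text
clock: 3.95
tcp_pos: [0.5062, 0.3096, 0.007]
tool_rot: [179.9, -0.0, 83.3]
wrist_force: [0.0, -0.2, 0.4]
width: 0.0708
gripper_force: 0.0
clock: 4.65
tcp_pos: [0.5062, 0.3104, 0.0082]
tool_rot: [179.9, -0.1, 83.3]
wrist_force: [-2.1, -1.0, 6.2]
width: 0.0496
gripper_force: 23.7
```

```bash
python3 -m pendant '[{"dp":[0,0,-0.02],"rot":[0,0,0],"claw":-0.1},{"dp":[0,0,-0.1],"rot":[0,0,0],"claw":-0.1},{"dp":[0,0,-0.25],"rot":[0,0,0],"claw":-0.1},{"dp":[0,0,-0.4],"rot":[0,0,0],"claw":-0.1},{"dp":[0,0,-0.56],"rot":[0,0,0],"claw":-0.1},{"dp":[0,0,-0.6],"rot":[0,0,0],"claw":-0.1},{"dp":[0,0,-0.6],"rot":[0,0,0],"claw":-0.1}]' 20
python3 - <<'E'
from h import *
from bench import bot
c=np.array([.6104,-.0106]);yaw=-1.97
t=c+R.from_euler("z",yaw,degrees=True).as_matrix()[:2,:2]@[.047,.016]
print(t,move(bot,[*t,.15],90+yaw),bot.get_obs()["width"],bot.get_obs()["wrist_force"])
E
```

```text
clock: 5.35
tcp_pos: [0.5059, 0.3101, 0.1575]
tool_rot: [179.8, -0.1, 83.3]
wrist_force: [-0.3, 0.6, -5.1]
width: 0.0498
gripper_force: 22.8
[0.65792224 0.00377486] ([-1.1462, 0.7462, 0.0304], [0.001, -0.0005, -0.0262]) 0.04983163832641194 [-0.25930613  0.64663255 -5.07254195]
```

```bash
python3 -m pendant '[{"dp":[-0.06,0.04,0],"rot":[0,0,-0.01],"claw":-0.1},{"dp":[-0.18,0.12,0],"rot":[0,0,-0.02],"claw":-0.1},{"dp":[-0.33,0.22,0],"rot":[0,0,-0.026],"claw":-0.1},{"dp":[-0.48,0.32,0],"rot":[0,0,-0.026],"claw":-0.1},{"dp":[-0.63,0.42,0],"rot":[0,0,-0.026],"claw":-0.1},{"dp":[-0.78,0.52,0],"rot":[0,0,-0.026],"claw":-0.1},{"dp":[-0.87,0.58,0],"rot":[0,0,-0.026],"claw":-0.1},{"dp":[-0.9,0.6,0],"rot":[0,0,-0.026],"claw":-0.1}]' 20
python3 - <<'E'
from h import *
from bench import bot
print(move(bot,[.6579,.0038,.05],88.03))
E
```

```text
clock: 6.15
tcp_pos: [0.6268, 0.0658, 0.1515]
tool_rot: [-179.6, 0.1, 87.8]
wrist_force: [-0.5, 1.0, -4.6]
width: 0.0494
gripper_force: 22.8
([-0.2426, 0.1363, 0.4053], [-0.002, 0.0003, -0.0013])
```

```bash
python3 -m pendant '[{"dp":[-0.1,0.06,0],"rot":[0,0,0],"claw":-0.1},{"dp":[-0.2,0.11,0.05],"rot":[0,0,0],"claw":-0.1},{"dp":[-0.243,0.136,0.15],"rot":[0,0,0],"claw":-0.1},{"dp":[-0.243,0.136,0.27],"rot":[0,0,0],"claw":-0.1},{"dp":[-0.243,0.136,0.36],"rot":[0,0,0],"claw":-0.1},{"dp":[-0.243,0.136,0.4],"rot":[0,0,0],"claw":-0.1},{"dp":[-0.243,0.136,0.4],"rot":[0,0,0],"claw":-0.1},{"dp":[-0.243,0.136,0.4],"rot":[0,0,0],"claw":-0.1}]' 20
python3 - <<'E'
from h import *
from bench import bot
print(move(bot,[.6579,.0038,.021],88.03))
E
```

```text
clock: 6.95
tcp_pos: [0.6597, 0.0073, 0.056]
tool_rot: [-180.0, -0.0, 88.0]
wrist_force: [0.0, -0.5, -4.0]
width: 0.0497
gripper_force: 22.7
([-0.0144, -0.0068, 0.1401], [-0.0, -0.0, -0.0])
```

```bash
python3 -m pendant '[{"dp":[-0.01,0,0.04],"rot":[0,0,0],"claw":-0.1},{"dp":[-0.01,0,0.08],"rot":[0,0,0],"claw":-0.1},{"dp":[-0.01,0,0.11],"rot":[0,0,0],"claw":-0.1},{"dp":[-0.01,0,0.124],"rot":[0,0,0],"claw":-0.1},{"dp":[-0.01,0,0.13],"rot":[0,0,0],"claw":-0.1},{"dp":[-0.01,0,0.13],"rot":[0,0,0],"claw":-0.1}]' 20
```

```text
clock: 7.55
tcp_pos: [0.6595, 0.0044, 0.0233]
tool_rot: [-180.0, -0.0, 88.0]
wrist_force: [-0.0, 0.1, -4.3]
width: 0.0493
gripper_force: 22.7
```

```bash
python3 -m pendant '[{"dp":[0,0,0.004],"rot":[0,0,0],"claw":-0.1},{"dp":[0,0,0.008],"rot":[0,0,0],"claw":-0.1},{"dp":[0,0,0.01],"rot":[0,0,0],"claw":-0.1},{"dp":[0,0,0.01],"rot":[0,0,0],"claw":-0.1}]' 20
```

```text
clock: 7.95
tcp_pos: [0.6597, 0.0044, 0.0211]
tool_rot: [180.0, -0.0, 88.0]
wrist_force: [0.5, 0.4, -4.4]
width: 0.0494
gripper_force: 22.8
```

```bash
python3 -m pendant '[{"dp":[0,0,0.003],"rot":[0,0,0],"claw":-0.1},{"dp":[0,0,0.006],"rot":[0,0,0],"claw":-0.1},{"dp":[0,0,0.006],"rot":[0,0,0],"claw":-0.1}]' 20
```

```text
clock: 8.25
tcp_pos: [0.6599, 0.0043, 0.0203]
tool_rot: [180.0, 0.0, 88.0]
wrist_force: [-2.4, -0.1, 1.3]
width: 0.0498
gripper_force: 23.3
```

```bash
python3 -m pendant '[{"dp":[0,0,0],"rot":[0,0,0],"claw":0.2},{"dp":[0,0,0],"rot":[0,0,0],"claw":0.36},{"dp":[0,0,0],"rot":[0,0,0],"claw":0.36},{"dp":[0,0,-0.05],"rot":[0,0,0],"claw":0.36},{"dp":[0,0,-0.16],"rot":[0,0,0],"claw":0.36},{"dp":[0,0,-0.32],"rot":[0,0,0],"claw":0.36},{"dp":[0,0,-0.4],"rot":[0,0,0],"claw":0.36},{"dp":[0,0,-0.4],"rot":[0,0,0],"claw":0}]' 20
cat >> h.py <<'E'
C=np.array([.6104,-.0106]);YAW=-1.97
F=R.from_euler("z",YAW,degrees=True).as_matrix()[:2,:2]
def w(x,y):return C+F@[x/1000,y/1000]
def fx(p):return F.T@(np.array(p)[:2]-C)*1000
E
python3 - <<'E'
from h import *
from bench import bot
print(w(-14,16.6),move(bot,[*w(-14,16.6),.12],88.03),fx(bot.get_obs()["tcp_pos"]))
E
```

```text
clock: 9.05
tcp_pos: [0.663, 0.004, 0.126]
tool_rot: [179.4, 0.0, 88.0]
wrist_force: [0.3, -0.1, 0.1]
width: 0.0448
gripper_force: 0.0
[0.59697892 0.00647146] ([0.0005, -0.2647, 0.0214], [0.0032, 0.0002, -0.0002]) [52.11333177 16.44564215]
```

```bash
python3 -m pendant '[{"dp":[0,-0.13,0],"rot":[0,0,0],"claw":-1},{"dp":[0,-0.26,0],"rot":[0,0,0],"claw":-1},{"dp":[0,-0.26,0],"rot":[0,0,0],"claw":-1},{"dp":[0,-0.26,0],"rot":[0,0,0],"claw":-1},{"dp":[0,-0.26,0],"rot":[0,0,0],"claw":-1},{"dp":[0,-0.26,0],"rot":[0,0,0],"claw":-1}]' 20
python3 - <<'E'
from h import *
from bench import bot
o=bot.get_obs();print(o["width"],fx(o["tcp_pos"]),move(bot,[*w(-14,16.6),.024],88.03))
s=bot.snapshot("wrist");pickle.dump(s,open("pics/w3.pkl","wb"));cv2.imwrite("pics/w3.png",s["image"][:,:,::-1])
E
```

```text
clock: 9.65
tcp_pos: [0.5958, 0.0065, 0.1199]
tool_rot: [179.9, 0.0, 88.0]
wrist_force: [0.8, 0.3, 0.2]
width: -0.0003
gripper_force: 0.0
-0.000326104848710021 [-15.15900262  16.56526539] ([0.0002, 0.0042, 0.3837], [0.0003, 0.0, -0.0002])
```

View pics/w3.png

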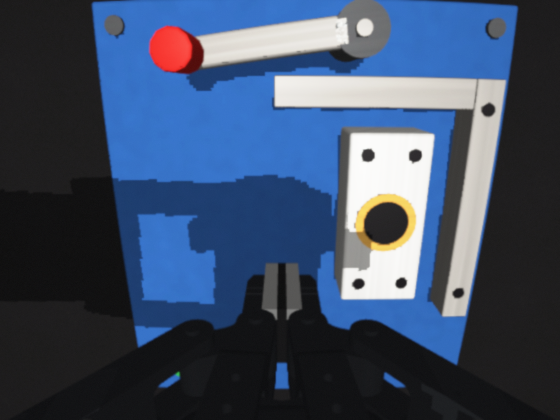

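The block is flat and square on the plate (top face about (342–432, 130–298)), with gaps to both fences. The shut fingertips are at (280,270), clear of the block. I descend and push +x.

```bash
python3 -m pendant '[{"dp":[0,0,0.1],"rot":[0,0,0],"claw":-1},{"dp":[0,0,0.25],"rot":[0,0,0],"claw":-1},{"dp":[0,0,0.35],"rot":[0,0,0],"claw":-1},{"dp":[0,0,0.384],"rot":[0,0,0],"claw":-1},{"dp":[0,0,0.384],"rot":[0,0,0],"claw":-1},{"dp":[0,0.04,0.384],"rot":[0,0,0],"claw":-1},{"dp":[0,0.08,0.384],"rot":[0,0,0],"claw":-1},{"dp":[0,0.08,0.384],"rot":[0,0,0],"claw":-1}]' 20
python3 -m pendant '[{"dp":[0,0.008,0],"rot":[0,0,0],"claw":-1},{"dp":[0,0.016,0],"rot":[0,0,0],"claw":-1},{"dp":[0,0.024,0],"rot":[0,0,0],"claw":-1},{"dp":[0,0.032,0],"rot":[0,0,0],"claw":-1},{"dp":[0,0.04,0],"rot":[0,0,0],"claw":-1},{"dp":[0,0.048,0],"rot":[0,0,0],"claw":-1}]' 20
python3 - <<'E'
from h import *
from bench import bot
print(fx(bot.get_obs()["tcp_pos"]))
E
```

```text
clock: 10.5
tcp_pos: [0.618, 0.0056, 0.026]
tool_rot: [179.7, 0.0, 88.0]
wrist_force: [-0.8, 0.7, -0.0]
width: -0.0005
gripper_force: 0.0
clock: 11.1
tcp_pos: [0.6262, 0.0056, 0.0234]
tool_rot: [-179.9, -0.0, 88.0]
wrist_force: [-2.8, -0.1, 3.2]
width: -0.0003
gripper_force: 1.9
[15.25613006 16.70862438]
```

```bash
python3 -m pendant '[{"dp":[0,0.008,0],"rot":[0,0,0],"claw":-1},{"dp":[0,0.016,0],"rot":[0,0,0],"claw":-1},{"dp":[0,0.024,0],"rot":[0,0,0],"claw":-1},{"dp":[0,0.032,0],"rot":[0,0,0],"claw":-1},{"dp":[0,0.04,0],"rot":[0,0,0],"claw":-1},{"dp":[0,0.048,0],"rot":[0,0,0],"claw":-1},{"dp":[0,0.056,0],"rot":[0,0,0],"claw":-1},{"dp":[0,0.056,0],"rot":[0,0,0],"claw":-1}]' 20
python3 - <<'E'
from h import *
from bench import bot
print(fx(bot.get_obs()["tcp_pos"]))
s=bot.snapshot("wrist");pickle.dump(s,open("pics/w4.pkl","wb"));cv2.imwrite("pics/w4.png",s["image"][:,:,::-1])
E
```

```text
clock: 11.9
tcp_pos: [0.6412, 0.005, 0.0234]
tool_rot: [179.9, -0.0, 88.0]
wrist_force: [-1.3, -0.6, -0.4]
width: -0.0001
gripper_force: 0.6
[30.22782161 16.64508169]
```

View pics/w4.png

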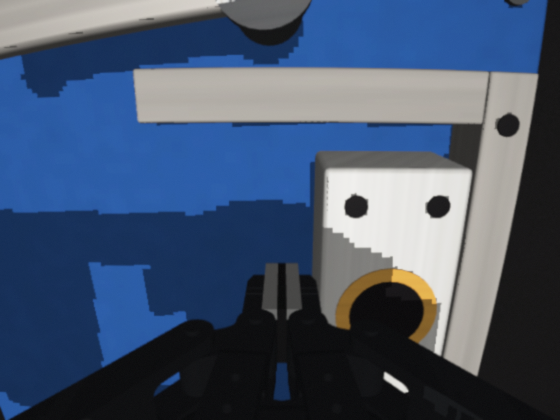

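The block has slid towards the long fence, which is at about (470,250), with a few mm of gap left. The fingers are in contact at (318,280). I continue in 1 mm steps.

```bash
python3 -m pendant '[{"dp":[0,0.004,0],"rot":[0,0,0],"claw":-1},{"dp":[0,0.008,0],"rot":[0,0,0],"claw":-1},{"dp":[0,0.012,0],"rot":[0,0,0],"claw":-1},{"dp":[0,0.016,0],"rot":[0,0,0],"claw":-1},{"dp":[0,0.016,0],"rot":[0,0,0],"claw":-1}]' 20
python3 -m pendant '[{"dp":[0,0.004,0],"rot":[0,0,0],"claw":-1},{"dp":[0,0.008,0],"rot":[0,0,0],"claw":-1},{"dp":[0,0.008,0],"rot":[0,0,0],"claw":-1}]' 20
python3 - <<'E'
from h import *
from bench import bot
print(fx(bot.get_obs()["tcp_pos"]))
E
```

```text
clock: 12.45
tcp_pos: [0.6448, 0.0049, 0.0235]
tool_rot: [180.0, -0.0, 88.0]
wrist_force: [-2.0, 0.2, 0.2]
width: 0.0002
gripper_force: 0.9
clock: 12.75
tcp_pos: [0.6468, 0.0048, 0.0234]
tool_rot: [180.0, -0.0, 88.0]
wrist_force: [-1.3, -0.5, -0.8]
width: -0.0
gripper_force: 0.8
[35.87039281 16.65289138]
```

```bash
python3 -m pendant '[{"dp":[0,0.004,0],"rot":[0,0,0],"claw":-1},{"dp":[0,0.008,0],"rot":[0,0,0],"claw":-1},{"dp":[0,0.008,0],"rot":[0,0,0],"claw":-1}]' 20
python3 -m pendant '[{"dp":[0,0.003,0],"rot":[0,0,0],"claw":-1},{"dp":[0,0.006,0],"rot":[0,0,0],"claw":-1},{"dp":[0,0.006,0],"rot":[0,0,0],"claw":-1}]' 20
```

```text
clock: 13.05
tcp_pos: [0.6476, 0.0048, 0.0235]
tool_rot: [-179.8, -0.0, 88.0]
wrist_force: [-6.9, 0.2, 3.9]
width: -0.0001
gripper_force: 3.5
clock: 13.35
tcp_pos: [0.6476, 0.0049, 0.0235]
tool_rot: [-179.6, 0.0, 88.0]
wrist_force: [-12.1, 1.1, 7.4]
width: -0.0002
gripper_force: 6.5
```

```bash
python3 -m pendant '[{"dp":[0,-0.03,0],"rot":[0,0,0],"claw":-1},{"dp":[0,-0.06,0],"rot":[0,0,0],"claw":-1},{"dp":[0,-0.06,-0.1],"rot":[0,0,0],"claw":-1},{"dp":[0,-0.06,-0.25],"rot":[0,0,0],"claw":-1},{"dp":[0,-0.06,-0.4],"rot":[0,0,0],"claw":-1},{"dp":[0,-0.06,-0.4],"rot":[0,0,0],"claw":-1},{"dp":[0,-0.06,-0.4],"rot":[0,0,0],"claw":-1}]' 20
python3 - <<'E'
from h import *
from bench import bot
print(move(bot,[*w(75,-68),.12],88.03))
E
```

```text
clock: 14.05
tcp_pos: [0.6364, 0.0051, 0.1256]
tool_rot: [179.7, 0.0, 88.0]
wrist_force: [-1.1, -0.6, -0.6]
width: 0.0002
gripper_force: 0.0
([-0.338, 0.1983, 0.0233], [0.0014, 0.0001, -0.0002])
```

```bash
python3 -m pendant '[{"dp":[-0.17,0.1,0.02],"rot":[0,0,0],"claw":-1},{"dp":[-0.338,0.198,0.02],"rot":[0,0,0],"claw":-1},{"dp":[-0.338,0.198,0.02],"rot":[0,0,0],"claw":-1},{"dp":[-0.338,0.198,0.02],"rot":[0,0,0],"claw":-1},{"dp":[-0.338,0.198,0.02],"rot":[0,0,0],"claw":-1}]' 20
python3 - <<'E'
from h import *
from bench import bot
o=bot.get_obs();print(fx(o["tcp_pos"]),move(bot,[*w(75,-68),.024],88.03))
s=bot.snapshot("wrist");pickle.dump(s,open("pics/w5.pkl","wb"));cv2.imwrite("pics/w5.png",s["image"][:,:,::-1])
E
```

```text
clock: 14.55
tcp_pos: [0.6806, -0.0802, 0.1169]
tool_rot: [-179.9, -0.0, 88.0]
wrist_force: [-0.1, 0.1, 0.9]
width: 0.0002
gripper_force: 0.0
[ 72.55809371 -67.123082  ] ([-0.0038, 0.0107, 0.3717], [-0.0008, -0.0003, -0.0001])
```

View pics/w5.png

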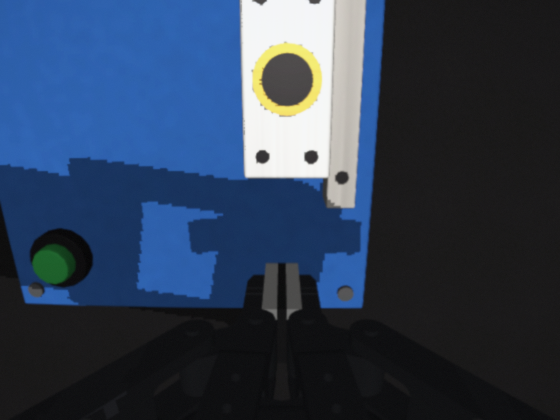

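The block lies along the long fence with its near end at row 178, and the fingers are at (282,270), clear of its end. I descend and push +y.

```bash
python3 -m pendant '[{"dp":[0,0.01,0.1],"rot":[0,0,0],"claw":-1},{"dp":[0,0.01,0.25],"rot":[0,0,0],"claw":-1},{"dp":[0,0.01,0.34],"rot":[0,0,0],"claw":-1},{"dp":[0,0.01,0.372],"rot":[0,0,0],"claw":-1},{"dp":[0,0.01,0.372],"rot":[0,0,0],"claw":-1},{"dp":[0.03,0.01,0.372],"rot":[0,0,0],"claw":-1},{"dp":[0.05,0.01,0.372],"rot":[0,0,0],"claw":-1},{"dp":[0.05,0.01,0.372],"rot":[0,0,0],"claw":-1}]' 20
python3 -m pendant '[{"dp":[0.008,0,0],"rot":[0,0,0],"claw":-1},{"dp":[0.016,0,0],"rot":[0,0,0],"claw":-1},{"dp":[0.024,0,0],"rot":[0,0,0],"claw":-1},{"dp":[0.032,0,0],"rot":[0,0,0],"claw":-1},{"dp":[0.04,0,0],"rot":[0,0,0],"claw":-1},{"dp":[0.04,0,0],"rot":[0,0,0],"claw":-1}]' 20
python3 - <<'E'
from h import *
from bench import bot
print(fx(bot.get_obs()["tcp_pos"]))
E
```

```text
clock: 15.4
tcp_pos: [0.6858, -0.0677, 0.0276]
tool_rot: [179.8, 0.0, 88.1]
wrist_force: [0.8, -0.7, 0.6]
width: -0.0003
gripper_force: 0.0
clock: 16.0
tcp_pos: [0.6851, -0.0588, 0.0258]
tool_rot: [180.0, 0.0, 88.0]
wrist_force: [-0.5, -3.4, 1.5]
width: -0.0001
gripper_force: 1.3
[ 76.30395483 -45.63418277]
```

```bash
python3 -m pendant '[{"dp":[0.006,0,0],"rot":[0,0,0],"claw":-1},{"dp":[0.012,0,0],"rot":[0,0,0],"claw":-1},{"dp":[0.018,0,0],"rot":[0,0,0],"claw":-1},{"dp":[0.024,0,0],"rot":[0,0,0],"claw":-1},{"dp":[0.028,0,0],"rot":[0,0,0],"claw":-1},{"dp":[0.028,0,0],"rot":[0,0,0],"claw":-1}]' 20
python3 -m pendant '[{"dp":[0.004,0,0],"rot":[0,0,0],"claw":-1},{"dp":[0.008,0,0],"rot":[0,0,0],"claw":-1},{"dp":[0.008,0,0],"rot":[0,0,0],"claw":-1}]' 20
python3 -m pendant '[{"dp":[0.003,0,0],"rot":[0,0,0],"claw":-1},{"dp":[0.006,0,0],"rot":[0,0,0],"claw":-1},{"dp":[0.006,0,0],"rot":[0,0,0],"claw":-1}]' 20
```

```text
clock: 16.6
tcp_pos: [0.6853, -0.0514, 0.0257]
tool_rot: [180.0, -0.0, 88.0]
wrist_force: [-0.9, -3.6, 2.7]
width: -0.0001
gripper_force: 1.6
clock: 16.9
tcp_pos: [0.6854, -0.0495, 0.0257]
tool_rot: [180.0, 0.0, 88.0]
wrist_force: [-0.6, -4.5, 2.4]
width: -0.0
gripper_force: 1.9
clock: 17.2
tcp_pos: [0.6854, -0.0491, 0.0257]
tool_rot: [180.0, 0.1, 88.0]
wrist_force: [-0.5, -6.6, 2.8]
width: 0.0001
gripper_force: 3.5
```

```bash
python3 -m pendant '[{"dp":[0.003,0,0],"rot":[0,0,0],"claw":-1},{"dp":[0.006,0,0],"rot":[0,0,0],"claw":-1},{"dp":[0.006,0,0],"rot":[0,0,0],"claw":-1}]' 20
python3 - <<'E'
from h import *
from bench import bot
print(fx(bot.get_obs()["tcp_pos"]))
E
```

```text
clock: 17.5
tcp_pos: [0.6854, -0.0491, 0.0258]
tool_rot: [180.0, 0.3, 88.0]
wrist_force: [-1.3, -10.6, 3.1]
width: -0.0001
gripper_force: 5.6
[ 76.30822829 -35.90001725]
```

```bash
python3 -m pendant '[{"dp":[-0.03,0,0],"rot":[0,0,0],"claw":-1},{"dp":[-0.06,0,0],"rot":[0,0,0],"claw":-1},{"dp":[-0.06,0,-0.1],"rot":[0,0,0],"claw":-1},{"dp":[-0.06,0,-0.3],"rot":[0,0,0],"claw":-1},{"dp":[-0.06,0,-0.45],"rot":[0,0,0],"claw":-1},{"dp":[0.14,-0.05,-0.6],"rot":[0,0,0],"claw":-1},{"dp":[0.3,-0.06,-0.7],"rot":[0,0,0],"claw":-1},{"dp":[0.3,-0.06,-0.7],"rot":[0,0,0],"claw":-1}]' 20
python3 -m pendant '[{"dp":[0,0,0],"rot":[0,0,0],"claw":-1},{"dp":[0,0,0],"rot":[0,0,0],"claw":-1},{"dp":[0,0,0],"rot":[0,0,0],"claw":-1}]' 20
python3 - <<'E'
from h import *
from bench import bot
o=bot.get_obs();print(fx(o["tcp_pos"]))
s=bot.snapshot("wrist");pickle.dump(s,open("pics/w6.pkl","wb"));cv2.imwrite("pics/w6.png",s["image"][:,:,::-1])
E
```

```text
clock: 18.3
tcp_pos: [0.6744, 0.033, 0.2052]
tool_rot: [179.6, -0.2, 88.2]
wrist_force: [1.0, 0.4, 0.4]
width: -0.0002
gripper_force: 0.0
clock: 18.6
tcp_pos: [0.6721, 0.0279, 0.198]
tool_rot: [-179.8, -0.0, 87.9]
wrist_force: [0.3, 0.7, -0.0]
width: 0.0002
gripper_force: 0.0
[60.36197389 40.55727226]
```

View pics/w6.png

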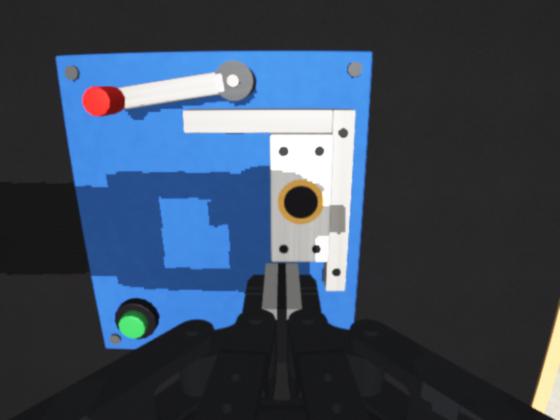

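The block sits flush in the corner (left edge (270,136) to (272,262), far end against the short fence). The knob is at (100,100) and the pivot at (233,80). I go to the knob, turning the tool so the fingers close along the mid-arc tangent.

Run:
```python
from fit import *
from bench import bot
s=pickle.load(open("pics/w6.pkl","rb"));h,sa,v=cv2.split(hsv(s))
for a,cc,mm in blobs(((h<6)|(h>174))&(sa>150)&(v>80),30):print("red",a,cc,fx(plane(s,[cc],.087)[0]))
m=(sa<60)&(v>110)
print("block left-edge angle",ang(edge(s,m,(255,145,295,250),"L",.048))-88.03)
print("corners",[fx(plane(s,[p],.048)[0]) for p in [(270,136),(271.5,262)]])
print(move(bot,[*w(-64,114.3),.15],61))
```

```text
red 965 [102.80103627 100.25803109] [-59.66314529 112.81336584]
block left-edge angle 0.0840574482573544
corners [array([50.98968854, 82.92910576]), array([ 51.09787422, -25.40116263])]
([0.2943, -0.4978, 0.1944], [-0.0011, 0.0002, 0.1495])
```

```bash
python3 -m pendant '[{"dp":[0.15,-0.25,0.05],"rot":[0,0,0.07],"claw":0},{"dp":[0.294,-0.495,0.1],"rot":[0,0,0.15],"claw":0},{"dp":[0.294,-0.495,0.194],"rot":[0,0,0.15],"claw":0},{"dp":[0.294,-0.495,0.194],"rot":[0,0,0.15],"claw":0},{"dp":[0.294,-0.495,0.194],"rot":[0,0,0.15],"claw":0},{"dp":[0.294,-0.495,0.194],"rot":[0,0,0.15],"claw":0},{"dp":[0.294,-0.495,0.194],"rot":[0,0,0.15],"claw":0}]' 20
python3 - <<'E'
from h import *
from bench import bot
print(fx(bot.get_obs()["tcp_pos"]),move(bot,[*w(-63.5,114),.068],61))
E
```

```text
clock: 19.35
tcp_pos: [0.5541, 0.1058, 0.1538]
tool_rot: [179.8, -0.1, 61.0]
wrist_force: [-0.0, 0.8, 0.6]
width: 0.0428
gripper_force: 0.0
[-60.24278816 114.43508909] ([-0.008, -0.0117, 0.3431], [0.0009, -0.0005, -0.0003])
```

```bash
python3 -m pendant '[{"dp":[-0.004,-0.008,0.12],"rot":[0,0,0],"claw":0},{"dp":[-0.004,-0.008,0.24],"rot":[0,0,0],"claw":0},{"dp":[-0.004,-0.008,0.32],"rot":[0,0,0],"claw":0},{"dp":[-0.004,-0.008,0.34],"rot":[0,0,0],"claw":0},{"dp":[-0.004,-0.008,0.34],"rot":[0,0,0],"claw":-0.4},{"dp":[-0.004,-0.008,0.34],"rot":[0,0,0],"claw":-0.7},{"dp":[-0.004,-0.008,0.34],"rot":[0,0,0],"claw":-0.7},{"dp":[-0.004,-0.008,0.34],"rot":[0,0,0],"claw":-0.7}]' 20
python3 - <<'E'
from h import *
from bench import bot
o=bot.get_obs();f=fx(o["tcp_pos"]);print(f,o["wrist_force"])
d=f-[25,125];print(np.hypot(*d),np.arctan2(d[1],d[0])%(2*np.pi)-np.pi)
E
```

```text
clock: 20.15
tcp_pos: [0.5514, 0.1067, 0.0686]
tool_rot: [179.8, -0.1, 61.0]
wrist_force: [4.6, -0.4, -2.2]
width: 0.0186
gripper_force: 22.2
[-62.96862615 115.19955582] [ 4.5549024  -0.37515297 -2.15395507]
88.51286851128444 0.11095087829819406
```

Run:
```python
from h import *
from bench import bot
Ri=R.from_euler("xyz",[180,0,61],degrees=True).inv()
k=lambda t:np.array([-np.cos(t),-np.sin(t)])*.09
t0=.115
for i,t in enumerate(np.linspace(t0,2.085,17)):
    d=F@(k(t)-k(t0));print(i,round(t,3),np.round(Ri.apply([*d,0])/.25,3)[:2].tolist())
```

```text
0 0.115 [0.0, 0.0]
1 0.238 [-0.035, 0.027]
2 0.361 [-0.067, 0.058]
3 0.484 [-0.095, 0.092]
4 0.608 [-0.118, 0.13]
5 0.731 [-0.137, 0.17]
6 0.854 [-0.15, 0.212]
7 0.977 [-0.158, 0.256]
8 1.1 [-0.161, 0.3]
9 1.223 [-0.158, 0.344]
10 1.346 [-0.15, 0.388]
11 1.469 [-0.136, 0.43]
12 1.592 [-0.118, 0.47]
13 1.716 [-0.094, 0.508]
14 1.839 [-0.067, 0.542]
15 1.962 [-0.035, 0.573]
16 2.085 [0.001, 0.6]
```

```bash
python3 -m pendant '[{"dp":[-0.035,0.027,0],"rot":[0,0,0],"claw":-0.7},{"dp":[-0.067,0.058,0],"rot":[0,0,0],"claw":-0.7},{"dp":[-0.095,0.092,0],"rot":[0,0,0],"claw":-0.7},{"dp":[-0.118,0.13,0],"rot":[0,0,0],"claw":-0.7},{"dp":[-0.118,0.13,0],"rot":[0,0,0],"claw":-0.7}]' 20
python3 - <<'E'
from h import *
from bench import bot
f=fx(bot.get_obs()["tcp_pos"]);d=f-[25,125];print(f,np.hypot(*d),np.arctan2(d[1],d[0])%(2*np.pi)-np.pi)
E
```

```text
clock: 20.65
tcp_pos: [0.5634, 0.0625, 0.0683]
tool_rot: [-179.9, 0.2, 60.9]
wrist_force: [-6.1, -4.2, 8.0]
width: 0.0191
gripper_force: 23.2
[-49.45338144  71.39642546] 91.74229783552423 0.6239977530990592
```

```bash
python3 -m pendant '[{"dp":[-0.019,0.04,0],"rot":[0,0,0],"claw":-0.7},{"dp":[-0.032,0.082,0],"rot":[0,0,0],"claw":-0.7},{"dp":[-0.04,0.126,0],"rot":[0,0,0],"claw":-0.7},{"dp":[-0.043,0.17,0],"rot":[0,0,0],"claw":-0.7},{"dp":[-0.04,0.214,0],"rot":[0,0,0],"claw":-0.7},{"dp":[-0.032,0.258,0],"rot":[0,0,0],"claw":-0.7},{"dp":[-0.018,0.3,0],"rot":[0,0,0],"claw":-0.7},{"dp":[-0.018,0.3,0],"rot":[0,0,0],"claw":-0.7}]' 20
python3 - <<'E'
from h import *
from bench import bot
f=fx(bot.get_obs()["tcp_pos"]);d=f-[25,125];print(f,np.hypot(*d),np.arctan2(d[1],d[0])%(2*np.pi)-np.pi)
E
```

```text
clock: 21.45
tcp_pos: [0.6292, 0.0241, 0.0673]
tool_rot: [179.9, -0.0, 61.0]
wrist_force: [-0.8, -3.6, 2.6]
width: 0.0189
gripper_force: 23.5
[17.57233546 35.33866862] 89.96846416709914 1.4881437183767545
```

```bash
python3 -m pendant '[{"dp":[0.018,0.04,0],"rot":[0,0,0],"claw":-0.7},{"dp":[0.042,0.078,0],"rot":[0,0,0],"claw":-0.7},{"dp":[0.069,0.112,0],"rot":[0,0,0],"claw":-0.7},{"dp":[0.101,0.143,0],"rot":[0,0,0],"claw":-0.7},{"dp":[0.12,0.157,0],"rot":[0,0,0],"claw":-0.7},{"dp":[0.137,0.17,0],"rot":[0,0,0],"claw":-0.7},{"dp":[0.137,0.17,0],"rot":[0,0,0],"claw":-0.7}]' 20
python3 - <<'E'
from h import *
from bench import bot
f=fx(bot.get_obs()["tcp_pos"]);d=f-[25,125];print(f,np.hypot(*d),np.arctan2(d[1],d[0])%(2*np.pi)-np.pi)
E
```

```text
clock: 22.15
tcp_pos: [0.6816, 0.0349, 0.067]
tool_rot: [180.0, -0.0, 61.0]
wrist_force: [-1.2, 2.2, 3.9]
width: 0.0191
gripper_force: 23.8
[69.63059294 47.94863271] 89.04382644203368 2.0958050111556847
```

```bash
python3 -m pendant '[{"dp":[0,0,0],"rot":[0,0,0],"claw":-0.3},{"dp":[0,0,0],"rot":[0,0,0],"claw":-0.1},{"dp":[0,0,0],"rot":[0,0,0],"claw":-0.1},{"dp":[0,0,-0.1],"rot":[0,0,0],"claw":-0.1},{"dp":[0,0,-0.25],"rot":[0,0,0],"claw":-0.1},{"dp":[0,0,-0.4],"rot":[0,0,0],"claw":-0.1},{"dp":[0,0,-0.4],"rot":[0,0,0],"claw":-1},{"dp":[0,0,-0.4],"rot":[0,0,0],"claw":-1}]' 20
python3 - <<'E'
from h import *
from bench import bot
print(move(bot,[*w(-90,-105),.06],61))
E
```

```text
clock: 22.95
tcp_pos: [0.6818, 0.034, 0.1687]
tool_rot: [179.8, -0.1, 61.0]
wrist_force: [-0.5, 0.4, -0.1]
width: 0.0102
gripper_force: 0.0
([-0.8329, -0.294, 0.4328], [0.0009, -0.0004, -0.0001])
```

```bash
python3 -m pendant '[{"dp":[-0.17,-0.06,0],"rot":[0,0,0],"claw":-1},{"dp":[-0.34,-0.12,0],"rot":[0,0,0],"claw":-1},{"dp":[-0.51,-0.18,0],"rot":[0,0,0],"claw":-1},{"dp":[-0.68,-0.24,0],"rot":[0,0,0],"claw":-1},{"dp":[-0.833,-0.294,0.1],"rot":[0,0,0],"claw":-1},{"dp":[-0.833,-0.294,0.25],"rot":[0,0,0],"claw":-1},{"dp":[-0.833,-0.294,0.38],"rot":[0,0,0],"claw":-1},{"dp":[-0.833,-0.294,0.38],"rot":[0,0,0],"claw":-1}]' 20
python3 - <<'E'
from h import *
from bench import bot
V=[]
for n in["scene","side"]:
    s=bot.snapshot(n);h,sa,v=cv2.split(hsv(s))
    m=((h<6)|(h>174))&(sa>150)&(v>80);m[:,:200]=0;m[:185]=0;m[300:]=0;m[:,360:]=0
    b=max(blobs(m,5),key=lambda b:b[0]);print(n,b[:2]);V.append((s,b[1]))
k=tri(V);f=fx(k);d=f-[25,125];print("knob",k,f,np.arctan2(d[1],d[0])%(2*np.pi)-np.pi)
o=bot.get_obs();print(fx(o["tcp_pos"]),o["width"],move(bot,[*w(-90,-105),.04],61))
E
```

```text
clock: 23.75
tcp_pos: [0.5099, -0.1106, 0.0649]
tool_rot: [-179.2, 0.1, 60.9]
wrist_force: [-0.2, 0.1, -1.0]
width: -0.0002
gripper_force: 0.0
scene (np.int32(71), array([243.1971831 , 237.46478873]))
side (np.int32(22), array([317.        , 199.18181818]))
knob [0.67959506 0.03228513 0.07792515] [67.67993651 45.23844931] 2.0621235027406684
[ -92.3136943  -104.44228868] -9.734130011751628e-05 ([0.0023, 0.0097, 0.1226], [-0.0011, 0.0002, -0.0])
```

```bash
python3 -m pendant '[{"dp":[0,0.008,0.04],"rot":[0,0,0],"claw":-1},{"dp":[0,0.008,0.07],"rot":[0,0,0],"claw":-1},{"dp":[0,0.008,0.085],"rot":[0,0,0],"claw":-1},{"dp":[0,0.008,0.095],"rot":[0,0,0],"claw":-1},{"dp":[0,0.008,0.095],"rot":[0,0,0],"claw":-1},{"dp":[0,0.008,0.095],"rot":[0,0,0],"claw":-1}]' 20
python3 -m pendant '[{"dp":[0,0,0.008],"rot":[0,0,0],"claw":-1},{"dp":[0,0,0.016],"rot":[0,0,0],"claw":-1},{"dp":[0,0,0.024],"rot":[0,0,0],"claw":-1},{"dp":[0,0,0.024],"rot":[0,0,0],"claw":-1}]' 20
```

```text
clock: 24.45
tcp_pos: [0.5177, -0.1132, 0.0486]
tool_rot: [180.0, -0.0, 61.0]
wrist_force: [-0.2, 0.3, 1.5]
width: 0.0002
gripper_force: 0.0
clock: 24.85
tcp_pos: [0.5172, -0.1131, 0.0419]
tool_rot: [-180.0, 0.0, 61.0]
wrist_force: [-0.9, -0.3, 0.7]
width: -0.0001
gripper_force: 0.0
```

```bash
python3 -m pendant '[{"dp":[0,0,0.01],"rot":[0,0,0],"claw":-1},{"dp":[0,0,0.02],"rot":[0,0,0],"claw":-1},{"dp":[0,0,0.03],"rot":[0,0,0],"claw":-1},{"dp":[0,0,0.036],"rot":[0,0,0],"claw":-1},{"dp":[0,0,0.036],"rot":[0,0,0],"claw":-1}]' 20
python3 -m pendant '[{"dp":[0,0,0.008],"rot":[0,0,0],"claw":-1},{"dp":[0,0,0.012],"rot":[0,0,0],"claw":-1},{"dp":[0,0,0.012],"rot":[0,0,0],"claw":-1}]' 20
```

```text
clock: 25.35
tcp_pos: [0.5174, -0.1132, 0.0332]
tool_rot: [-180.0, 0.0, 61.0]
wrist_force: [-0.2, -0.4, 2.3]
width: 0.0003
gripper_force: 0.9
clock: 25.65
tcp_pos: [0.5177, -0.1132, 0.0305]
tool_rot: [180.0, -0.0, 61.0]
wrist_force: [-1.0, -0.2, 3.2]
width: -0.0001
gripper_force: 1.7
```

Contact was at about z = 0.034, so I press on to the stop.

```bash
python3 -m pendant '[{"dp":[0,0,0.008],"rot":[0,0,0],"claw":-1},{"dp":[0,0,0.012],"rot":[0,0,0],"claw":-1},{"dp":[0,0,0.012],"rot":[0,0,0],"claw":-1}]' 20
python3 -m pendant '[{"dp":[0,0,0.006],"rot":[0,0,0],"claw":-1},{"dp":[0,0,0.01],"rot":[0,0,0],"claw":-1},{"dp":[0,0,0.01],"rot":[0,0,0],"claw":-1}]' 20
```

```text
clock: 25.95
tcp_pos: [0.5178, -0.1133, 0.028]
tool_rot: [180.0, 0.0, 61.0]
wrist_force: [-3.4, 1.3, 8.2]
width: 0.0
gripper_force: 3.7
clock: 26.25
tcp_pos: [0.5179, -0.1133, 0.0277]
tool_rot: [-179.9, 0.0, 61.0]
wrist_force: [-10.1, 2.4, 22.0]
width: 0.0003
gripper_force: 10.9
```

```bash
python3 -m pendant '[{"dp":[0,0,-0.04],"rot":[0,0,0],"claw":-1},{"dp":[0,0,-0.2],"rot":[0,0,0],"claw":-1},{"dp":[0,0,-0.4],"rot":[0,0,0],"claw":-1},{"dp":[0.1,0.05,-0.6],"rot":[0,0,0],"claw":-1},{"dp":[0.25,0.1,-0.8],"rot":[0,0,0],"claw":-1},{"dp":[0.25,0.1,-0.8],"rot":[0,0,0],"claw":-1},{"dp":[0.25,0.1,-0.8],"rot":[0,0,0],"claw":-1},{"dp":[0.25,0.1,-0.8],"rot":[0,0,0],"claw":-1}]' 20
python3 - <<'E'
from h import *
from bench import bot
s=bot.snapshot("wrist");cv2.imwrite("pics/w7.png",s["image"][:,:,::-1])
E
```

```text
clock: 27.05
tcp_pos: [0.569, -0.0706, 0.2233]
tool_rot: [-179.9, 0.0, 61.0]
wrist_force: [0.0, 0.6, -0.3]
width: -0.0
gripper_force: 0.0
```

View pics/w7.png

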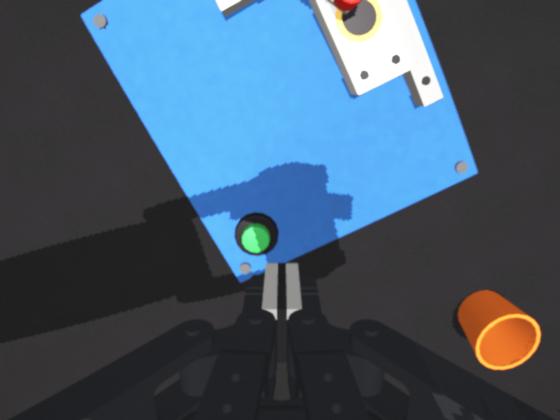

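The block is still flush against the long fence (near end around (385,75)). The red knob is over its bore at (347,3), and the button is up at (256,236). The cup is undisturbed and the robot is touching nothing, so I hand in.

```bash
python3 -c "
from bench import bot
print(bot.finish_job())"
```

```text
the job is handed in; nothing more can be done
None
```

I set the block flush in the fence corner, swung the keeper over it to its stop, pressed the button fully and saw it come back up, then handed the job in at about 27 s; the hand-in returned no verdict.

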